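Let the walnuts down into the bowl

ROBOT

A 7-joint arm with a two-finger parallel gripper is mounted at the origin on the work surface. World frame = base frame: x ahead of the robot, y to its left, z up, the work surface at z = 0. Lengths are in m, angles in rad, forces in N, time in s.
With the tool pointing down it reaches from about 0.4 to 0.85 m from the base axis. Payload 4.5 kg.
Tool frame: the origin (TCP) lies at the very end of the fingers, on their centre line; the grasp point (between the pads) lies 19 mm behind it (r.grip_point_offset is the distance from the TCP to the grasp point, in m); z points along the fingers, y is the line along which they close (so a half turn about z gives the same grasp; the last joint's range is limited). The gripper opens to 88 mm and grips with 3 to 60 N. Pads are 18 mm wide; open, the fingers measure 123 mm over their backs; the gripper's body (75 mm by 187 mm) begins 45 mm behind the grasp point.
Start: joints at [-1.178, 0.689, -0.195, 1.565, 0.157, 0.902, -0.215], TCP at [0.219, 0.585, 0.239] pointing down, gripper open.
Joint ranges: [-3.01, 3.01], [-0.46, 2.08], [-1.47, 1.51], [0.13, 2.56], [-1, 4.14], [0.04, 2.09], [-2.66, 2.66]. Speed limits (rad/s): [2.57, 2.57, 3.14, 3.14, 3.14, 3.14, 3.14].

INTERFACE

Orientations are given as a unit quaternion [x, y, z, w].
In Python, from plant import r gives the robot as it stands.
- The arm moves only by the tool carry_out, never from a script. Its argument "rows" is a list of rows, each a list of 3 entries, a list of its own where there are three numbers: the shift along the tool's x, y, z in cm, then the turn, a rotation vector about the tool's x, y, z in degrees, then the closure, from 0 (fully open) to 1 (shut). A call has 1 to 12 rows; each row is the pose to reach, as a shift and turn from the pose commanded when the call began, along the tool's axes at that moment; what a row does not reach only later rows make up. A row lasts 1/10 s, in which the tool goes at most 50 mm and 8.59 degrees, less where a joint would pass 70% of its speed; a pose out of reach is approached as far as the arm can. A call with a gripper value outside its range is refused whole. The fingers move at their own pace and stop on an object; "newtons" is the grip in N (left out, the last holds). Time passes only in rows, so rows that repeat a pose let the fingers close. It gives the time, the measured TCP pose, the force, the opening and the grip force at its end, in the units of the state.
- r.get_state(): the state, without advancing time (a new reading comes with each control period).
- r.snapshot(name): name is "scene" or "top" or "wrist"; returns a dict with "image" (400x640x3 uint8, red, green, blue), "fx", "fy", "cx", "cy" (pixels), "pose" (4x4, takes a point from camera to world coordinates). Camera axes: x right, y up, looking along -z (the intrinsics and any distortion apply to the point x, -y, -z); pixel columns grow to the right and rows downward; lengths in m; the calibration is good to about 2 mm. The wrist camera is an equidistant fisheye: a pixel r from the principal point sees the ray r / f radians off the axis. A picture is of the moment at which its call begins. There is no depth.
- r.finish_job(): hands the job in; it is judged then, once.
The state is a dict: "clock": time; "q": joint angles; "qd": joint speeds; "joint_torque": joint torques, N m; "tool_pos": TCP position; "eef_rot": TCP orientation; "contact_force": force on the tool from outside, world axes, zero at the start; "moment": the same for the moment, N m; "opening": opening from 0.0 (shut) to 1.0 (fully open); "finger_force": force on a finger pad.
Only numpy, scipy, OpenCV 4.12 (cv2) and the standard library are available. Lean on these libraries where they do the work, as an engineer would, in place of code of your own. Each camera call takes 0.05 s, during which the arm holds its last target. There are 200 camera calls.

TASK

Push the large white bowl along the counter, without lifting it, until it stands centred under the open lower end of the walnut chute. Then press the red paddle of the rocker down and keep it down, so that the gate at its other end stays up until all three walnuts have rolled into the bowl, and let go so that the gate shuts. Do not touch the walnuts or the gate, spill no walnut, and leave the other kitchen things where they are.

Things in the scene. Friction and masses are not known exactly. Their poses are not given: they have to be found in the camera images.
- dispenser: Fixed walnut dispenser: dark wooden foot (x +-50, y -70 to +60 mm, 30 mm high) and column with an open white chute sloping 8 degrees down to its -y end. Chute: x +-25, y -130 (open lower end) to +40 mm (closed end), walls 22 mm high, highest edge 133 mm above the counter. A cheek at x = -47, y = 0, 140 mm high, holds the rocker's pivot. Origin: on the counter under its middle; z up.
- chute_lip (a point): Middle of the floor edge at the open lower end of the chute (75 mm above the counter, underside of the floor 68 mm above it). Walnuts leave here along the dispenser's -y and land 15 to 55 mm beyond it.
- bowl_spot (a point): Point on the counter, 30 mm beyond the chute lip (dispenser x = 0, y = -160 mm), above which the bowl's centre should stand. The dispenser's foot stops the bowl about 20 mm past it.
- rocker (a joint): Rocker angle, rad: 0 = gate shut (rest, held by a spring), 0.55 = paddle fully down, gate fully up. Walnuts start to pass at 0.3 to 0.4. Pivot along the dispenser's x at y = 0, 130 mm above the counter; a steel arm runs from it to the paddle (+y) and the gate (-y). Pressing the paddle takes about 2 N at first, 5 N at the stop; let go, it springs back.
- paddle (a point): Red flat paddle at the rocker's +y end, 60 mm along the arm, 50 mm wide, 8 mm thick. Point: middle of its upper face, 166 mm above the counter at rest (dispenser x = -36, y = +140 mm), rising outwards by 0.25 rad; fully pressed it is about 87 mm above the counter, almost straight below, sloping down outwards by 0.3 rad. Nothing stands under it.
- gate (a point): Red gate at the rocker's -y end: a blade 36 mm wide, 4 mm thick, across the chute at dispenser y = -95 mm, lower edge about 5 mm above the chute floor when shut, rising about 55 mm when the paddle is fully down. Point: middle of its lower edge, 85 mm above the counter when shut.
- bowl: Large white bowl, loose, about 0.3 to 0.45 kg, rim radius 80 mm (widest at the rim), 50 mm high. Origin: centre of its underside; z up. It starts about 65 to 110 mm short of its spot, on the dispenser's -y side.
- walnut1: Walnut, brown ball of 34 mm diameter, 15 g, loose in the chute behind the gate (1 is next to the gate, 3 the farthest). Origin: its centre.
- walnut2: Walnut, brown ball of 34 mm diameter, 15 g, loose in the chute behind the gate (1 is next to the gate, 3 the farthest). Origin: its centre.
- walnut3: Walnut, brown ball of 34 mm diameter, 15 g, loose in the chute behind the gate (1 is next to the gate, 3 the farthest). Origin: its centre.
- pasta_jar: bystander, only to be left alone: glass jar with yellow pasta, 90 mm across, 188 mm high. Origin: underside.
- coffee_jar: bystander, only to be left alone: glass jar with dark coffee, 84 mm across, 168 mm high. Origin: underside.
- penne_jar: bystander, only to be left alone: squat glass jar with yellow pasta, 96 mm across, 128 mm high. Origin: underside.
- mug: bystander, only to be left alone: white mug, 80 mm across, 90 mm high, beyond the dispenser. Origin: underside.
- salt_shaker: bystander, only to be left alone: small white salt shaker, 40 mm across, 70 mm high, between the robot and the dispenser. Origin: underside.
- pepper_mill: bystander, only to be left alone: dark wooden pepper mill, 54 mm across, 165 mm high. Origin: underside.
- spoon: bystander, only to be left alone: steel spoon with a wooden handle, lying on the counter. Origin: underside.
- herb_pot: bystander, only to be left alone: green herb in a white pot, 100 mm across, about 130 mm high. Origin: underside.

How it is judged:
On the way, in this order (a step that is already met when the one before it is completed fails the run):
1. the bowl stands under the lower end of the chute (within 45 mm of its spot), gate still shut (horizontal distance between bowl and bowl_spot below 0.045 m and value of joint rocker below 0.06 rad and linear speed of bowl below 0.02 m/s), for 0.2 s.
2. the paddle is pressed by the robot and the gate is up (value of joint rocker above 0.25 rad and contact force between any of the fingers, the arm and rocker_c3 above 0.3 N), for 0.1 s.
3. all three walnuts are in the bowl while the gate is still up (horizontal distance between each of walnut1, walnut2, walnut3 and bowl below 0.07 m and height (world z) of each of walnut1, walnut2, walnut3 below 0.075 m and value of joint rocker above 0.25 rad), for 0.1 s.
At the end, for the whole second after the job is handed in: All three walnuts lie in the bowl (centres within 70 mm of its axis and under 75 mm high); the bowl stands flat and still on the counter within 60 mm of its spot under the chute; the rocker is back within 0.06 rad of rest, gate shut (horizontal distance between each of walnut1, walnut2, walnut3 and bowl below 0.07 m and height (world z) of each of walnut1, walnut2, walnut3 below 0.075 m and value of joint rocker below 0.06 rad and horizontal distance between bowl and bowl_spot below 0.06 m and height (world z) of bowl below 0.01 m and angle between bowl's own z axis and vertical below 0.15 rad and linear speed of bowl below 0.03 m/s); the robot touches nothing.
It fails at once if the bowl is lifted (over 15 mm) or tipped (over 0.35 rad) (height (world z) of bowl above 0.015 m or angle between bowl's own z axis and vertical above 0.35 rad).
It fails at once if a walnut is spilled outside the bowl ((height (world z) of walnut1 below 0.055 m and horizontal distance between walnut1 and bowl above 0.09 m) or (height (world z) of walnut2 below 0.055 m and horizontal distance between walnut2 and bowl above 0.09 m) or (height (world z) of walnut3 below 0.055 m and horizontal distance between walnut3 and bowl above 0.09 m)).
It fails at once if a walnut is touched or lifted by the robot (contact force between any of the fingers, the arm and walnut1 above 0.3 N or contact force between any of the fingers, the arm and walnut2 above 0.3 N or contact force between any of the fingers, the arm and walnut3 above 0.3 N or height (world z) of any of walnut1, walnut2, walnut3 above 0.15 m).
It fails at once if the gate is touched by the robot (contact force between any of the fingers, the arm and rocker_c4 above 0.5 N or contact force between any of the fingers, the arm and rocker_c5 above 0.5 N).
It fails at once if another kitchen thing is moved by more than 30 mm (distance of any of pasta_jar, coffee_jar, penne_jar, mug, salt_shaker, pepper_mill, spoon, herb_pot from where it was at the start of the episode above 0.03 m).
It also fails if it takes over 54 s, if anything falls off the work surface, if the arm or the gripper's body presses on something with over 40 N, if the wrist force passes 120 N, or if a joint passes its speed limit or range.

## Working session

There is one attempt and no reset: what is moved stays moved. The work goes in short steps, Python scripts to look and compute and a tool call to move; the robot and the scene stay as the last step left them, time stands still between calls to the robot, and variables do not carry over. Pictures are saved under pics/ and viewed, at most 10 in all, crops included, and the job is handed in when it is done.

Besides the shell and the picture viewer there is one more tool, called after "Request:" in YAML: its name, and indented under it one key for each argument. carry_out: Moves the arm, as the interface text tells. Its arguments: {"type":"object","properties":{"rows":{"type":"array"},"newtons":{"type":"number"}},"required":["rows"]}

```bash
mkdir -p pics; python3 - <<'E'
from plant import r
import cv2,pickle
d={}
for n in ("scene","top"):
    s=r.snapshot(n); d[n]=s; cv2.imwrite(f"pics/{n}0.png",s["image"][:,:,::-1]); print(n,s["fx"],s["fy"],s["cx"],s["cy"],s["pose"].round(4).tolist(),[k for k in s])
pickle.dump(d,open("s0.pkl","wb"))
print(r.get_state())
E
```

```text
scene 370.9400326832449 370.9400326832449 323.1852635294442 195.57077999475632 [[-0.1136, -0.8094, 0.5762, 1.3055], [0.9935, -0.0932, 0.065, 0.0962], [0.0011, 0.5798, 0.8147, 1.1764], [0.0, 0.0, 0.0, 1.0]] ['image', 'fx', 'fy', 'cx', 'cy', 'pose']
top 496.164405403072 496.164405403072 317.03345354631546 199.71958886472345 [[-0.0089, 0.9983, -0.0568, 0.483], [-1.0, -0.0088, 0.0014, -0.0049], [0.0009, 0.0568, 0.9984, 1.5909], [0.0, 0.0, 0.0, 1.0]] ['image', 'fx', 'fy', 'cx', 'cy', 'pose']
{'clock': 0.1, 'q': array([-1.17817181,  0.68990758, -0.1945318 ,  1.56624787,  0.15731606,
        0.90250831, -0.21513829]), 'qd': array([ 0.00119398, -0.00341045, -0.00273303, -0.00318658, -0.00142465,
       -0.00057868,  0.00115403]), 'joint_torque': array([-2.23137526e-03, -5.28498137e+01, -1.27131142e+00, -1.53837597e+01,
       -5.25980804e-02,  1.99214199e-03,  2.94945482e-05]), 'tool_pos': array([0.21932065, 0.58463896, 0.23798379]), 'eef_rot': array([ 1.78422705e-01,  9.83953574e-01, -8.34337700e-04, -8.60405287e-05]), 'contact_force': array([ 0.67771477, -0.51066874, -0.05102036]), 'moment': array([-0.02312193, -0.03903726, -0.01617092]), 'finger_force': 0.0, 'opening': 1.0011442790698126}
```

View pics/scene0.png

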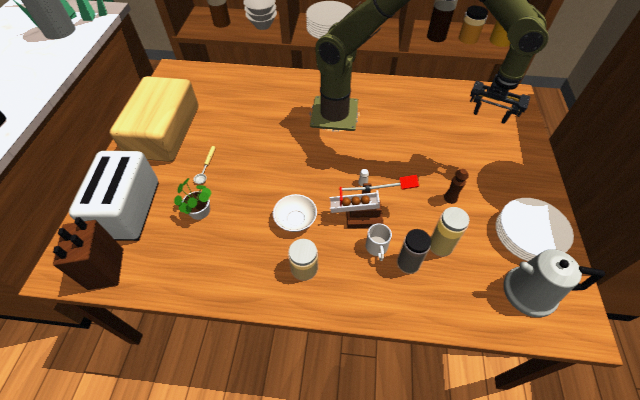

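View pics/top0.png

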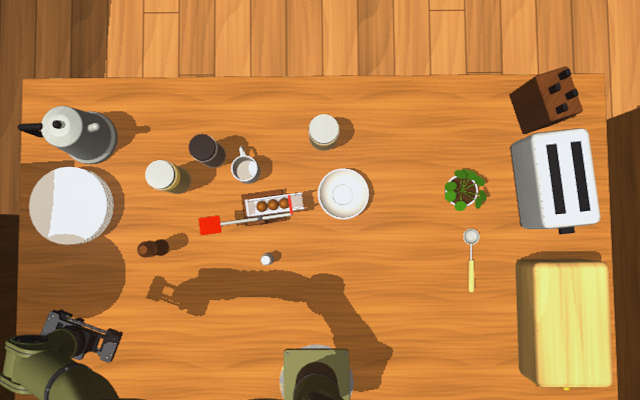

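The scene and top views show the bowl at top pixel (343,194), the chute from about (245,212) to (303,200), the paddle at (210,225), and the salt shaker at (266,260). I'll enlarge the dispenser area next.

```bash
python3 - <<'E'
import cv2
i=cv2.imread("pics/top0.png")[130:280,185:385]
cv2.imwrite("pics/top0c.png",cv2.resize(i,None,fx=4,fy=4,interpolation=cv2.INTER_CUBIC))
E
```

```text
(no output)
```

View pics/top0c.png

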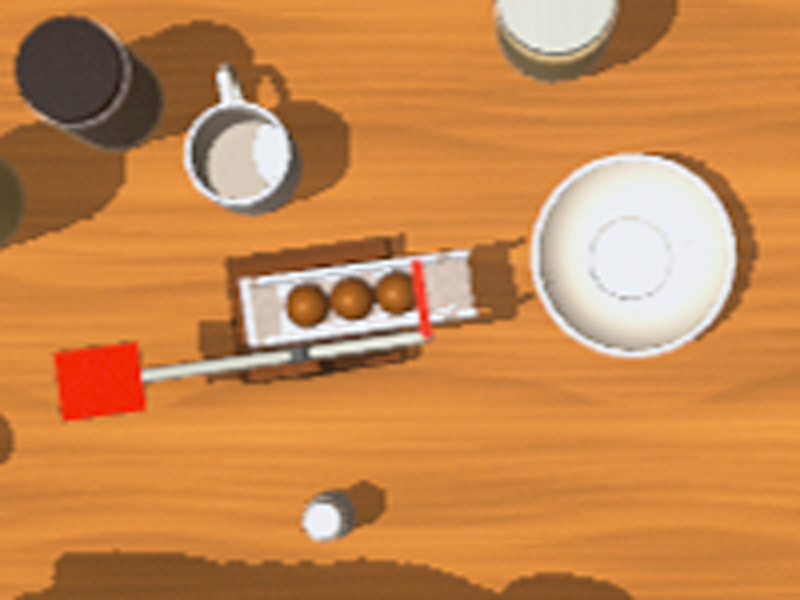

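```bash
cat > h.py <<'E'
import numpy as np,pickle
from scipy.optimize import least_squares
def proj(s,P):
    P=np.atleast_2d(P); M=np.linalg.inv(s["pose"]); c=P@M[:3,:3].T+M[:3,3]
    return np.c_[s["cx"]+s["fx"]*c[:,0]/-c[:,2], s["cy"]-s["fy"]*c[:,1]/-c[:,2]]
def back(s,uv,z):
    d=s["pose"][:3,:3]@[(uv[0]-s["cx"])/s["fx"],-(uv[1]-s["cy"])/s["fy"],-1]; o=s["pose"][:3,3]
    return o+d*(z-o[2])/d[2]
def D(p,L):
    c,s=np.cos(p[2]),np.sin(p[2]); L=np.atleast_2d(L)
    return np.c_[p[0]+c*L[:,0]-s*L[:,1],p[1]+s*L[:,0]+c*L[:,1],L[:,2]]
E
python3 - <<'E'
from h import *
s=pickle.load(open("s0.pkl","rb"))["top"]
cr=lambda u,v:(u/4+185-.375,v/4+130-.375)
L=np.array([[-36,140,166],[25,-130,97],[-25,-130,97],[25,40,127],[-25,40,127]])/1e3
uv=np.array([cr(100,381),cr(470,252),cr(478,316),cr(241,279),cr(247,346)])
f=least_squares(lambda p:(proj(s,D(p,L))-uv).ravel(),[.5,.1,.1])
print(f.x,f.fun.reshape(-1,2).round(1))
p=f.x
b=back(s,cr(634,255),.05);b2=back(s,cr(630,258),.008)
spot=D(p,[0,-.16,0])[0]
print("bowl",b,b2,"spot",spot,"paddle",D(p,[-.036,.14,.166]),"d",spot-b, "lip",D(p,[0,-.13,.075]))
c,q=np.cos(p[2]),np.sin(p[2]); R=np.array([[c,-q],[q,c]])
print("bowl in disp",R.T@(b[:2]-p[:2]))
for n,u,z in (("penne",cr(555,2),.128),("salt",cr(323,520),.07),("mug",cr(240,155),.09)):
    print(n,back(s,u,z), R.T@(back(s,u,z)[:2]-p[:2]))
print("herb",back(s,(464,190),.08),"mill",back(s,(148,249),.16),"spoon",back(s,(472,237),.01))
E
```

```text
[0.54906356 0.16483785 0.12579467] [[ 0.9 -0.4]
 [-0.4 -0.1]
 [-0.2  0.3]
 [-0.5  0.1]
 [ 0.2  0.1]]
bowl [ 0.58975136 -0.08846883  0.05      ] [ 0.59028639 -0.08752156  0.008     ] spot [0.56913766 0.00610213 0.        ] paddle [[0.49578318 0.29921494 0.166     ]] d [-0.0206137   0.09457095 -0.05      ] lip [[0.56537377 0.03586508 0.075     ]]
bowl in disp [ 0.00858564 -0.25640994]
penne [ 0.77358882 -0.02767539  0.128     ] [ 0.1985978  -0.21916171]
salt [0.3879895 0.1520793 0.07     ] [-0.16140202  0.00755112]
mug [0.66579637 0.21228539 0.09      ] [0.12176334 0.03242695]
herb [ 0.59475898 -0.45616216  0.08      ] mill [0.42696408 0.47969419 0.16      ] spoon [ 0.44993319 -0.49865729  0.01      ]
```

```bash
cat >> h.py <<'E'
from scipy.spatial.transform import Rotation as Ro
def rel(st,p,R=None):
    Rc=Ro.from_quat(st["eef_rot"]); R=Rc if R is None else Ro.from_matrix(R)
    return (100*Rc.inv().apply(np.array(p)-st["tool_pos"])).round(2),np.degrees((Rc.inv()*R).as_rotvec()).round(1)
def down(a):  # tool down, tool y at world angle a (rad)
    y=np.array([np.cos(a),np.sin(a),0]);z=np.array([0,0,-1.]);return np.c_[np.cross(y,z),y,z]
E
python3 - <<'E'
from h import *
from plant import r
st=r.get_state()
for z in(.2,.02): print(rel(st,[.6124,-.1906,z],down(np.radians(12.3))))
E
```

```text
(array([-64.02, -58.78,   3.9 ]), array([-0.1,  0.1, 57.1]))
(array([-64.02, -58.75,  21.9 ]), array([-0.1,  0.1, 57.1]))
```

Request:
carry_out:
  rows:
    - [[-64,-58.8,0],[0,0,57],0]
    - [[-64,-58.8,0],[0,0,57],0]
    - [[-64,-58.8,0],[0,0,57],0]
    - [[-64,-58.8,0],[0,0,57],0]
    - [[-64,-58.8,0],[0,0,57],0]
    - [[-64,-58.8,0],[0,0,57],0]
    - [[-64,-58.8,0],[0,0,57],0]
    - [[-64,-58.8,0],[0,0,57],0]
    - [[-64,-58.8,0],[0,0,57],0]
    - [[-64,-58.8,0],[0,0,57],0]
    - [[-64,-58.8,0],[0,0,57],0]
    - [[-64,-58.8,0],[0,0,57],0]

```text
clock: 1.3
tool_pos: [0.491, 0.0481, 0.2386]
eef_rot: [0.626, 0.78, -0.0, -0.0]
contact_force: [1.4, 0.6, -0.5]
opening: 1.002
finger_force: 0.0
```

```bash
python3 - <<'E'
from h import *
from plant import r
st=r.get_state()
for z in(.2,.02): print(rel(st,[.6124,-.1906,z],down(np.radians(12.3))))
E
```

```text
(array([-25.93,   6.7 ,   3.85]), array([-0. , -0. ,  0.2]))
(array([-25.93,   6.71,  21.85]), array([-0. , -0. ,  0.2]))
```

Request:
carry_out:
  rows:
    - [[-26,6.7,0],[0,0,0],0]
    - [[-26,6.7,0],[0,0,0],0]
    - [[-26,6.7,0],[0,0,0],0]
    - [[-26,6.7,0],[0,0,0],0]
    - [[-26,6.7,0],[0,0,0],0]
    - [[-26,6.7,0],[0,0,0],0]
    - [[-26,6.7,0],[0,0,0],0]
    - [[-26,6.7,5],[0,0,0],0]
    - [[-26,6.7,10],[0,0,0],0]
    - [[-26,6.7,13],[0,0,0],0]
    - [[-26,6.7,13],[0,0,0],0]

```text
clock: 2.4
tool_pos: [0.6081, -0.1861, 0.1042]
eef_rot: [0.625, 0.78, -0.002, -0.005]
contact_force: [-0.6, 0.5, -0.5]
opening: 0.998
finger_force: 0.0
```

```bash
python3 - <<'E'
from h import *
from plant import r
import cv2
st=r.get_state(); print(st["clock"],st["tool_pos"],st["eef_rot"])
print(rel(st,[.6124,-.1906,.02],down(np.radians(12.3))))
s=r.snapshot("top"); cv2.imwrite("pics/top1.png",cv2.resize(s["image"][130:280,220:420,::-1],None,fx=4,fy=4,interpolation=cv2.INTER_CUBIC))
E
```

```text
2.4 [ 0.60808369 -0.18612416  0.10419273] [ 0.62535778  0.78031878 -0.00158451 -0.00526653]
(array([-0.58,  0.4 ,  8.41]), array([-0.5, -0.4,  0.3]))
```

View pics/top1.png

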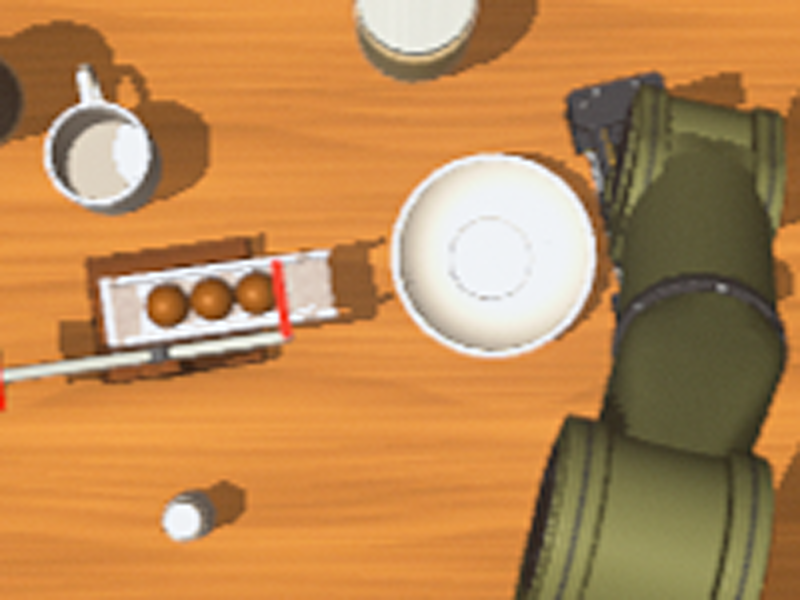

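The gripper hangs clear behind the bowl, whose rim centre is at crop (494,255). The chute and the jars are clear, so I'll descend next.

Request:
carry_out:
  rows:
    - [[-0.5,0.4,4.2],[0,0,0],0]
    - [[-0.5,0.4,7.5],[0,0,0],0]
    - [[-0.5,0.4,8.4],[0,0,0],0]
    - [[-0.5,0.4,8.4],[0,0,0],0]
    - [[1,0.4,8.4],[0,0,0],0]
    - [[2,0.4,8.4],[0,0,0],0]
    - [[2.6,0.4,8.4],[0,0,0],0]
    - [[3.2,0.4,8.4],[0,0,0],0]
    - [[3.8,0.4,8.4],[0,0,0],0]
    - [[4.4,0.4,8.4],[0,0,0],0]
    - [[5,0.4,8.4],[0,0,0],0]
    - [[5,0.4,8.4],[0,0,0],0]

```text
clock: 3.65
tool_pos: [0.6056, -0.1381, 0.0247]
eef_rot: [0.626, 0.78, 0.001, -0.0]
contact_force: [1.3, -0.9, 0.5]
opening: 1.001
finger_force: 0.7
```

```bash
python3 - <<'E'
from h import *
from plant import r
st=r.get_state(); print(st["clock"],st["tool_pos"],st["eef_rot"],st["contact_force"])
d=np.array([-.213,.977]); t=np.array([.5691,.0061])-d*.076
print(t,rel(st,[*t,.02],down(np.radians(12.3))))
E
```

```text
3.65 [ 0.6055734  -0.13814462  0.02470651] [ 6.25882859e-01  7.79916757e-01  6.88103859e-04 -1.61018924e-04] [ 1.2742867  -0.85606812  0.5149051 ]
[ 0.585288 -0.068152] (array([ 7.27, -0.47,  0.48]), array([ 0. , -0.1,  0.2]))
```

Request:
carry_out:
  rows:
    - [[0.8,0,0],[0,0,0],0]
    - [[1.6,0,0],[0,0,0],0]
    - [[2.4,-0.1,0],[0,0,0],0]
    - [[3.2,-0.2,0],[0,0,0],0]
    - [[4,-0.3,0],[0,0,0],0]
    - [[4.8,-0.4,0],[0,0,0],0]
    - [[5.4,-0.4,0],[0,0,0],0]
    - [[5.8,-0.4,0],[0,0,0],0]
    - [[6,-0.4,0],[0,0,0],0]
    - [[6,-0.4,0],[0,0,0],0]

```text
clock: 4.65
tool_pos: [0.5882, -0.0816, 0.0246]
eef_rot: [0.626, 0.78, 0.0, -0.0]
contact_force: [0.8, -0.5, -0.3]
opening: 0.998
finger_force: 0.5
```

```bash
python3 - <<'E'
from h import *
from plant import r
import cv2
st=r.get_state(); print(st["clock"],st["tool_pos"],st["eef_rot"],st["contact_force"])
s=r.snapshot("top"); pickle.dump(s,open("s2.pkl","wb"))
cv2.imwrite("pics/top2.png",cv2.resize(s["image"][130:280,220:420,::-1],None,fx=4,fy=4,interpolation=cv2.INTER_CUBIC))
d=np.array([-.213,.977]); t=np.array([.5691,.0061])-d*.076
print(t,rel(st,[*t,.02],down(np.radians(12.3))))
E
```

```text
4.65 [ 0.5882072  -0.08157543  0.02463359] [ 6.26160679e-01  7.79693994e-01  4.24430357e-05 -2.79326441e-04] [ 0.80465142 -0.45899199 -0.26235385]
[ 0.585288 -0.068152] (array([1.37, 0.  , 0.46]), array([-0. , -0. ,  0.2]))
```

View pics/top2.png

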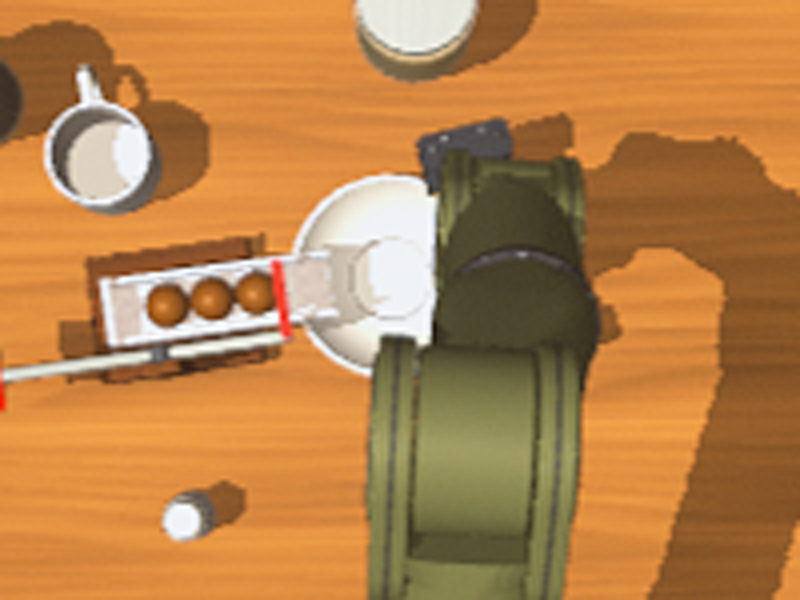

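The bowl's rim is at crop left edge 293, top 175 and bottom 377. Its centre is about 17 mm short of the spot, so I'll push 1.6 cm more and then back away.

Request:
carry_out:
  rows:
    - [[0.6,0,0],[0,0,0],0]
    - [[1.1,0,0],[0,0,0],0]
    - [[1.4,0,0],[0,0,0],0]
    - [[1.6,0,0],[0,0,0],0]
    - [[1.6,0,0],[0,0,0],0]
    - [[1,0,0],[0,0,0],0]
    - [[-1,0,0],[0,0,0],0]
    - [[-4,0,0],[0,0,0],0]
    - [[-8,0,0],[0,0,0],0]
    - [[-9,0,-5],[0,0,0],0]
    - [[-9,0,-10],[0,0,0],0]
    - [[-9,0,-15],[0,0,0],0]

```text
clock: 5.9
tool_pos: [0.607, -0.1709, 0.1747]
eef_rot: [0.627, 0.779, -0.0, -0.001]
contact_force: [1.6, 0.1, 0.2]
opening: 1.005
finger_force: 0.0
```

```bash
python3 - <<'E'
from h import *
from plant import r
import cv2
st=r.get_state(); print(st["clock"],st["tool_pos"],st["eef_rot"],st["contact_force"])
s=r.snapshot("top"); pickle.dump(s,open("s3.pkl","wb"))
cv2.imwrite("pics/top3.png",cv2.resize(s["image"][130:280,220:420,::-1],None,fx=4,fy=4,interpolation=cv2.INTER_CUBIC))
E
```

```text
5.9 [ 0.60702984 -0.17089497  0.17470015] [ 6.26950925e-01  7.79058192e-01 -2.49628919e-04 -8.99651871e-04] [1.55878486 0.14393829 0.15605995]
```

View pics/top3.png

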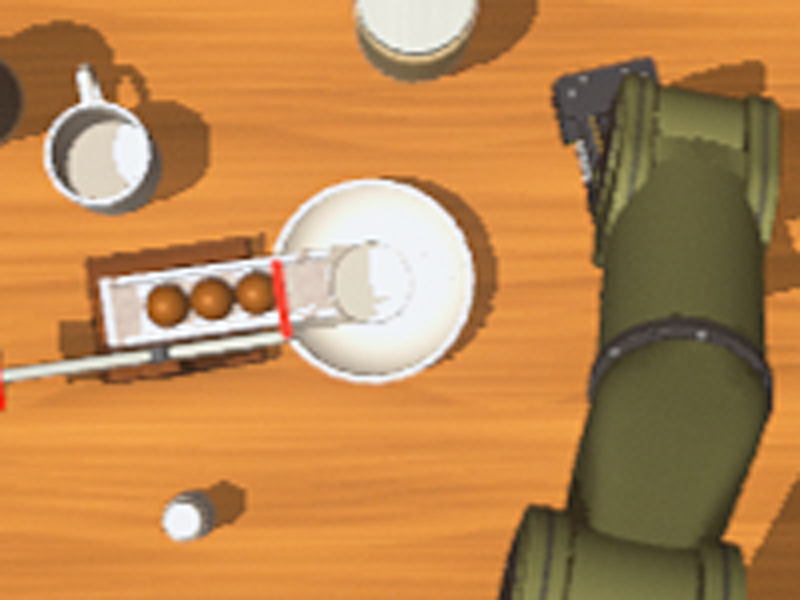

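```bash
python3 - <<'E'
from h import *
from plant import r
s=pickle.load(open("s3.pkl","rb"))
b=back(s,(372/4+220-.375,280.5/4+130-.375),.05); print("bowl",b, "spot .5691 .0061")
s=pickle.load(open("s0.pkl","rb"))["top"]
print("paddle",back(s,(100/4+185-.375,381/4+130-.375),.166),"pasta",back(s,(160,173),.188))
st=r.get_state()
for z in (.25,.2): print(rel(st,[.4965,.298,z],down(.126)))
E
```

```text
bowl [0.5707098  0.00664173 0.05      ] spot .5691 .0061
paddle [0.49454087 0.30173094 0.166     ] pasta [0.64275546 0.43840322 0.188     ]
(array([48.33, -1.16, -6.89]), array([0.7, 0.3, 5.1]))
(array([48.36, -1.22, -1.89]), array([0.7, 0.3, 5.1]))
```

Request:
carry_out:
  rows:
    - [[0,0,-5],[0,0,0],1]
    - [[0,0,-8],[0,0,0],1]
    - [[48.4,-1.2,-8],[0,0,5],1]
    - [[48.4,-1.2,-8],[0,0,5],1]
    - [[48.4,-1.2,-8],[0,0,5],1]
    - [[48.4,-1.2,-8],[0,0,5],1]
    - [[48.4,-1.2,-8],[0,0,5],1]
    - [[48.4,-1.2,-8],[0,0,5],1]
    - [[48.4,-1.2,-8],[0,0,5],1]
    - [[48.4,-1.2,-8],[0,0,5],1]
    - [[48.4,-1.2,-8],[0,0,5],1]
    - [[48.4,-1.2,-8],[0,0,5],1]

```text
clock: 7.15
tool_pos: [0.4897, 0.3044, 0.2535]
eef_rot: [0.658, 0.753, 0.0, -0.001]
contact_force: [0.4, -0.4, 0.2]
opening: -0.0
finger_force: 0.0
```

Request:
carry_out:
  rows:
    - [[0,0,0],[0,0,0],1]
    - [[0,0,0],[0,0,0],1]

```text
clock: 7.35
tool_pos: [0.4913, 0.3003, 0.2534]
eef_rot: [0.659, 0.752, -0.0, -0.0]
contact_force: [1.4, -0.5, 0.1]
opening: 0.004
finger_force: 0.0
```

```bash
python3 - <<'E'
from h import *
from plant import r
import cv2
st=r.get_state(); print(st["clock"],st["tool_pos"],st["opening"],st["contact_force"])
print(rel(st,[.4955,.300,.18],down(.126)))
s=r.snapshot("scene")
cv2.imwrite("pics/scene3.png",cv2.resize(s["image"][110:260,270:470,::-1],None,fx=4,fy=4,interpolation=cv2.INTER_CUBIC))
E
```

```text
7.35 [0.49127326 0.30033789 0.25336584] 0.004041414132004629 [ 1.40238157 -0.51146095  0.09592582]
(array([-0.09,  0.42,  7.34]), array([-0. ,  0. ,  0.3]))
```

View pics/scene3.png

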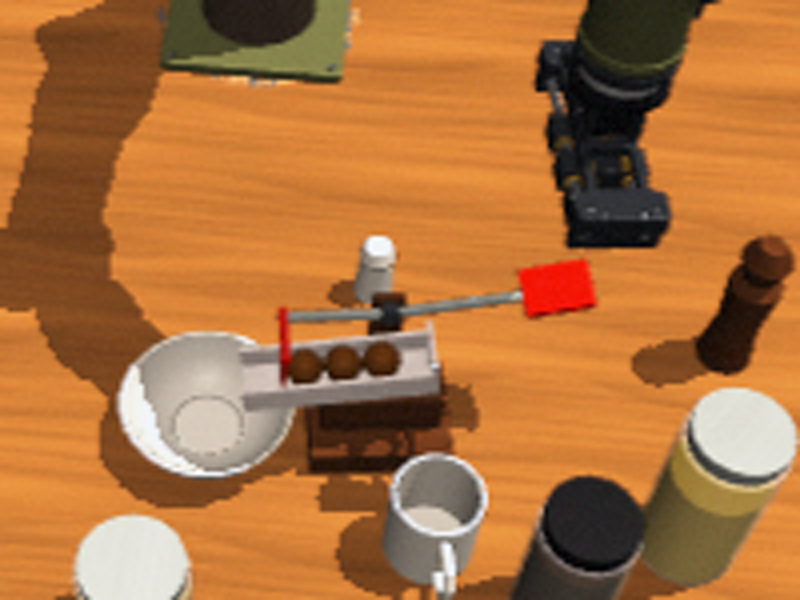

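The closed gripper is above and behind the paddle (crop 615,230), the paddle is at crop (558,288), and the bowl is under the chute lip. I'll check the paddle projection in this view.

```bash
python3 - <<'E'
from h import *
s=pickle.load(open("s0.pkl","rb"))["scene"]
print((proj(s,[[.4955,.300,.166],[.4913,.3003,.2534],[.4913,.3003,.32]])+.375-[270,110])*4)
E
```

```text
[[555.25424152 284.82084843]
 [575.75017657 215.06894792]
 [592.84784531 159.34689646]]
```

Request:
carry_out:
  rows:
    - [[-0.1,0.4,4],[0,0,0],1]
    - [[-0.1,0.4,7],[0,0,0],1]
    - [[-0.1,0.4,9],[0,0,0],1]
    - [[-0.1,0.4,11],[0,0,0],1]
    - [[-0.1,0.4,13],[0,0,0],1]
    - [[-0.1,0.4,14.5],[0,0,0],1]
    - [[-0.1,0.4,15.5],[0,0,0],1]
    - [[-0.1,0.4,15.9],[0,0,0],1]
    - [[-0.1,0.4,15.9],[0,0,0],1]
    - [[-0.1,0.4,15.9],[0,0,0],1]
    - [[-0.1,0.4,15.9],[0,0,0],1]
    - [[-0.1,0.4,15.9],[0,0,0],1]

```text
clock: 8.6
tool_pos: [0.4966, 0.2994, 0.0958]
eef_rot: [0.66, 0.751, 0.001, 0.0]
contact_force: [0.3, -1.7, 4.3]
opening: 0.008
finger_force: 2.2
```

Request:
carry_out:
  rows:
    - [[0,0,0],[0,0,0],1]
    - [[0,0,0],[0,0,0],1]
    - [[0,0,0],[0,0,0],1]
    - [[0,0,0],[0,0,0],1]
    - [[0,0,0],[0,0,0],1]
    - [[0,0,0],[0,0,0],1]
    - [[0,0,0],[0,0,0],1]
    - [[0,0,0],[0,0,0],1]
    - [[0,0,0],[0,0,0],1]
    - [[0,0,0],[0,0,0],1]

```text
clock: 9.6
tool_pos: [0.4966, 0.2994, 0.0959]
eef_rot: [0.66, 0.751, 0.001, 0.0]
contact_force: [0.4, -2.3, 4.5]
opening: 0.006
finger_force: 2.2
```

```bash
python3 - <<'E'
from h import *
from plant import r
import cv2
st=r.get_state(); print(st["clock"],st["tool_pos"],st["opening"],st["contact_force"])
s=r.snapshot("scene")
cv2.imwrite("pics/scene4.png",cv2.resize(s["image"][110:260,270:470,::-1],None,fx=4,fy=4,interpolation=cv2.INTER_CUBIC))
E
```

```text
9.6 [0.49657634 0.29939191 0.09588082] 0.006262544346420116 [ 0.38664829 -2.33400753  4.49102392]
```

View pics/scene4.png

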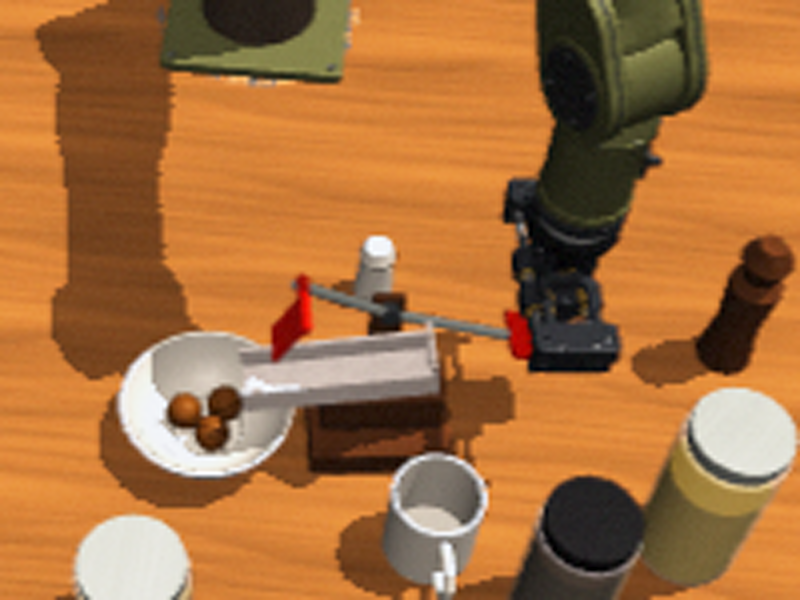

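All three walnuts are in the bowl, at crop (185,410), (225,403) and (212,432). The gate is still up and the chute is empty, so I'll release the paddle slowly and rise well clear of it.

Request:
carry_out:
  rows:
    - [[0,0,0],[0,0,0],1]
    - [[0,0,-1.5],[0,0,0],1]
    - [[0,0,-3],[0,0,0],1]
    - [[0,0,-4.5],[0,0,0],1]
    - [[0,0,-6],[0,0,0],1]
    - [[0,0,-7.5],[0,0,0],1]
    - [[0,0,-10],[0,0,0],1]
    - [[0,0,-14],[0,0,0],1]
    - [[0,0,-17],[0,0,0],1]
    - [[0,0,-17],[0,0,0],1]
    - [[0,0,-17],[0,0,0],1]
    - [[0,0,-17],[0,0,0],1]

```text
clock: 10.85
tool_pos: [0.4949, 0.2995, 0.2638]
eef_rot: [0.66, 0.752, -0.001, -0.0]
contact_force: [-0.1, -0.2, -0.4]
opening: 0.008
finger_force: 0.0
```

Request:
carry_out:
  rows:
    - [[0,0,0],[0,0,0],1]
    - [[0,0,0],[0,0,0],1]
    - [[0,0,0],[0,0,0],1]
    - [[0,0,0],[0,0,0],1]
    - [[0,0,0],[0,0,0],1]

```text
clock: 11.35
tool_pos: [0.4958, 0.2996, 0.2646]
eef_rot: [0.66, 0.752, -0.0, -0.0]
contact_force: [0.3, 0.5, -0.4]
opening: 0.006
finger_force: 0.0
```

```bash
python3 - <<'E'
from plant import r
import cv2
s=r.snapshot("scene")
cv2.imwrite("pics/scene5.png",cv2.resize(s["image"][110:260,270:470,::-1],None,fx=4,fy=4,interpolation=cv2.INTER_CUBIC))
E
```

```text
(no output)
```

View pics/scene5.png

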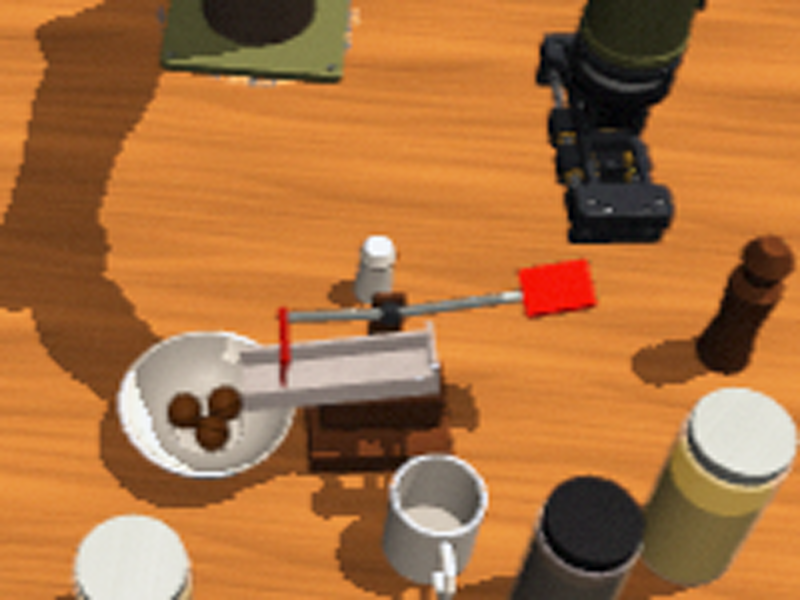

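The gate is shut with the paddle back at crop (558,288), the three walnuts are in the bowl, and the robot is clear of everything.

```bash
python3 -c "
from plant import r
print(r.finish_job())"
```

```text
the job is handed in; nothing more can be done
None
```

The job is handed in: the last picture shows the bowl under the chute with all three walnuts in it, the gate shut and the arm clear; the hand-in returned no verdict.

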